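# Hold the label printer's roll holders open

## Robot

A 7-joint arm with a two-finger parallel gripper is mounted at the origin on a cart in front of the work surface, level with it; the furniture and walls round the work are solid. World frame = base frame: x ahead of the robot, y to its left, z up, the work surface at z = 0. Lengths are in m, angles in rad, forces in N, time in s.
With the tool pointing down it reaches from about 0.4 to 0.875 m from the base axis. Payload 6.5 kg.
Tool frame: the origin (TCP) lies on the centre line of the jaws, within the pads' length; the fingertips stand 8 mm ahead of it and the grasp point (between the pads) lies 11 mm behind it (tip_reach is the distance from the TCP to the fingertips, in m); z points along the fingers, y is the line along which they close (so a half turn about z gives the same grasp; the last joint's range is limited). The gripper opens to 88 mm and grips with 3 to 60 N. Pads are 18 mm wide; open, the fingers measure 123 mm over their backs; the gripper's body (75 mm by 187 mm) begins 45 mm behind the grasp point.
Start: joints at [-1.331, 0.536, -0.004, 1.538, 0.003, 1.067, -0.071], TCP at [0.196, 0.62, 0.247] pointing down, gripper open.
Joint ranges: [-2.7, 2.7], [-0.37, 2.16], [-1.27, 1.26], [0.24, 2.4], [-1.31, 4.45], [0.19, 1.91], [-2.76, 2.76]. Speed limits (rad/s): [2.39, 2.39, 3.14, 3.14, 3.14, 3.14, 3.14].

## Interface

Orientations are given as a rotation vector (axis times angle).
In Python, from plant import * gives the robot as it stands.
- The arm moves only by the shell command python3 -m jog 'ROWS' [FORCE]. ROWS is JSON, a list of rows, each an object with "fingers": the closure, from 0 (fully open) to 1 (shut); "delta_pos": the shift along the tool's x, y, z normalised to -1 to 1, where 1 is 0.2 m, a list of three; "turn": the turn about the tool's z normalised to -1 to 1, where 1 is 30 degrees. A call has 1 to 5 rows; each row shifts and turns the commanded pose from where the row before left it, along the tool's axes as they then stand; what a row does not reach is not made up. A row lasts 1/8 s, in which the tool goes at most 62.5 mm and 10.7 degrees, less where a joint would pass 70% of its speed; a pose out of reach is approached as far as the arm can. A call with a number of a shift or a turn outside -1 to 1 is refused whole. A call with a gripper value outside its range is refused whole. The fingers move at their own pace and stop on an object; FORCE is the grip in N (left out, the last holds). Time passes only in rows, so rows that do not move let the fingers close. It gives the time, the measured TCP pose, the force, the opening and the grip force at its end, in the units of the state.
- sense(): the state, without advancing time (a new reading comes with each control period).
- camera(name): name is "side" or "top"; returns the picture (400x640x3 uint8, blue, green, red); there is no depth.
- get_calibration(name): a dict with "intrinsics" (3x3 intrinsics, pixels), "k1" (the pictures are not rectified: a ray, as slopes to the right and down, at radius r is drawn at 1 + k1 r^2 times it, then the intrinsics apply), "origin" and "rotation" of the camera in the world. Camera axes: x right, y up, looking along -z (the intrinsics and any distortion apply to the point x, -y, -z); pixel columns grow to the right and rows downward; lengths in m; the calibration is good to about 2 mm. A picture is of the moment at which its call begins. get_calibration takes no time and is no camera call.
- finish_job(): hands the job in; it is judged then, once.
Trained networks look in the newest picture that a camera, given by its name, has taken for a name from the list of things; names that differ only in an ending like _2 or _b are one class to them, and where a whole thing is asked for, a point or a joint stands for the part that bears it (a point fixed in the world has none). Each returns a list of dicts, best first, with "p" (0 to 1); they miss things now and then, are a little off and sometimes report something else, mostly with a low value. They report only what shows in the picture. A call takes as long as a camera call.
- masks_of(camera, name): "mask" (400x640 bool, what is visible of it) and "position" ([column, row] in pixels, amid what is visible of it).
The state is a dict: "clock": time; "qpos": joint angles; "qd": joint speeds; "joint_torque": joint torques, N m; "position": TCP position; "orientation": TCP orientation; "contact_force": force on the tool from outside, world axes, zero at the start; "ft_torque": the same for the moment, N m; "opening": finger opening in m; "gripper_force": force on a finger pad.
Only numpy, scipy, OpenCV 4.12 (cv2) and the standard library are available. Lean on these libraries where they do the work, as an engineer would, in place of code of your own. Each camera call takes 0.05 s, during which the arm holds its last target. There are 200 camera calls.

## Task

Get the label printer ready for a new roll: its finger latch has broken off, so pick up the flat-bladed spatula, put the blade into the open latch slot at the front and lever the cover up with it (not with the fingers), then swing the cover right back and lay the spatula down flat on the table. Then take the tall finger tab of the left roll holder, pull it outward against its spring until its pointer is level with the marker on the scale bar, without shifting the marker or the things lying about, and finish while still holding it there, so that the new roll can be dropped in.

Things in the scene. Friction and masses are not known exactly. Their poses are not given: they have to be found in the camera images.
- printer: White box-shaped label printer, fixed. 160 mm deep (its x), 190 mm wide (its y), 95 mm high to the rim of its open body, 123 mm with the cover shut. Origin: centre of the underside; x points to its back (away from the slot), y to the left for someone facing its front, z up. Walls 8 mm; inside is an open well, floor 34 mm above the table.
- latch_slot (a point): Middle of the latch slot on the outer front face: a cut-out 36 mm wide, 9 mm high in the top edge of the front wall, right under the bottom edge of the shut cover (86 to 95 mm above the table), open to the well behind the 8 mm wall. A level blade may go in 25 mm along the printer's x. Axes as the printer's.
- cover_angle (a joint): Opening angle of the cover in rad: 0 shut, 1.57 upright, stop at 1.85 (leaning back). The stiff hinge (about 0.16 N m of friction, plus the weight of a 0.12 kg cover) holds it wherever it is left; some 1.5 to 2 N at the lip lifts it.
- cover_hinge (a point): Middle of the cover's hinge line, along the printer's back rim, 80 mm behind the printer's centre, 95 mm above the table; the line runs along the printer's y. Does not move with the cover.
- cover_lip (a point): Middle of the bottom outer edge of the cover's front wall, 160 mm from the hinge line; moves with the cover.
- cover: The cover itself, a shallow white hood with a clear window, 160 x 190 x 28 mm, walls 3 to 4 mm, hollow below. Origin on the hinge line; the hood runs from there 160 mm along its own -x, and its top is 28 mm up along its own z. Moves with joint cover_angle.
- tab (a point): Black finger tab of the left (+y) roll holder: upright block, 24 mm along the printer's x, 10 mm along its y. This point: its centre, 97 mm above the table; top at 118 mm, 23 mm over the rim: pinch it from above across its 10 mm. Moves with the holder; home, it is 20 mm left of the printer's centre and 30 mm clear of the lower right holder (top at 80 mm). A pointer arm runs forward from it.
- holder_pull (a joint): How far the left roll holder is pulled out to the left (the printer's +y), in m: 0 home, stop at 0.040. A spring draws it home: about 3.3 N at home and 130 N/m more. The right holder is geared to it and moves the other way by as much.
- pointer (a point): Point of the left holder's pointer arm, just behind the scale bar, 90 mm above the table; moves with the holder.
- marker: Small dark steel saddle clip with a pointed rear edge and a round knob, 13 x 9 mm, 7 mm high, on the scale bar: a ticked aluminium strip along the printer's y, 43 mm in front of its centre, top 88 mm above the table. Origin on the bar's top, axes as the printer's. It slides with 2.5 N of friction and is set 14 to 30 mm left of the home pointer.
- mark (a point): Point of the marker, at the bar's rear edge, 90 mm above the table; the pointer is level with the marker when both have the same y in the printer's axes (pull = mark's y minus the home pointer's y). Axes as the printer's.
- spatula: Flat-bladed spatula, 169 mm long, 0.07 kg, lying: black block handle 16 mm wide, 18 mm high (from 82 mm behind to 8 mm before the origin), then a steel neck and a blade 16 mm wide, 2.5 mm thick, round end. Origin on the handle's underside, at the good place to grip, 84 mm behind the blade's tip; x towards the tip, z up; the blade's middle is 9 mm above the underside.
- blade_tip (a point): End of the spatula's blade, mid-thickness.
- label_roll: Bystander: white label roll standing on end, 64 mm diameter, 50 mm high, origin under its centre.
- sticky_pad: Bystander: pad of notes 67 x 67 x 18 mm, origin under its centre.
- scissors: Bystander: scissors with blue grips, 87 x 199 x 9 mm, lying flat, origin under the middle.
- pencil: Bystander: pencil, 7 x 156 x 7 mm, lying flat to the right of the notebook, origin under the middle.
- clip: Bystander: black fold-back paper clip, 32 x 43 x 19 mm, origin under the middle.
- tape: Bystander: tape roll lying flat, 92 mm diameter, 48 mm high, origin under the middle.
- dropper: Bystander: dropper bottle, 34 mm diameter, 102 mm high, origin under the middle.
- holder: The whole left roll holder: black plate with a hub disc facing the right holder, on rods across the well, with the finger tab on top and the pointer arm. Its origin is at the printer's origin when home and moves with joint holder_pull along the printer's y; axes as the printer's.
- stapler: Bystander: blue desk stapler, 138 x 34 x 43 mm, to the right of the notebook, origin under the middle.

How it is judged:
On the way:
1. the cover is raised by the spatula's blade, with no finger on it (value of joint cover_angle above 0.12 rad and contact force between spatula and cover above 0.2 N and contact force between the fingers and cover below 0.1 N), for 0.1 s.
At the end, for the whole second after the job is handed in: Cover open 75 degrees or more; spatula let go, flat and at rest on the table; fingers holding the left holder's tab (over 1.5 N), still, pointer within 3.5 mm of the marker's point; marker within 3 mm of where it was set (value of joint cover_angle above 1.3 rad and height (world z) of spatula between -0.01 and 0.03 m and angle between spatula's own z axis and vertical below 0.25 rad and linear speed of spatula below 0.02 m/s and contact force between the fingers and spatula below 0.05 N and y of pointer in the frame of mark between -0.0035 and 0.0035 m and velocity of joint holder_pull between -0.005 and 0.005 m/s and contact force between the fingers and holder above 1.5 N and distance of mark from where it was at the start of the episode below 0.003 m); the arm keeps its last pose, push and grip.
It fails at once if the fingers touch the cover before the blade has raised it (opening under 0.12 rad) (value of joint cover_angle below 0.12 rad and contact force between the fingers and cover above 0.5 N).
It fails at once if a thing lying about is moved by more than 30 mm (distance of any of label_roll, sticky_pad, scissors, pencil, clip, tape, dropper, stapler from where it was at the start of the episode above 0.03 m).
It also fails if it takes over 61 s, if anything falls off the work surface, if the arm or the gripper's body presses on something with over 40 N, if the wrist force passes 120 N, or if a joint passes its speed limit or range.

## Working session

There is one attempt and no reset: what is moved stays moved. The work goes in short steps, Python scripts to look and compute and a shell command to move; the robot and the scene stay as the last step left them, time stands still between calls to the robot, and variables do not carry over. Pictures are saved under pics/ and viewed, at most 10 in all, crops included, and the job is handed in when it is done.

```bash
ls; mkdir -p pics; cat > h.py <<'E'
from plant import *
import numpy as np, cv2
from scipy.spatial.transform import Rotation as R
def ray(cam,px):
    c=get_calibration(cam);K=np.array(c["intrinsics"]);u=np.linalg.solve(K,[px[0],px[1],1])[:2]
    s=u.copy()
    for _ in range(30): s=u/(1+c["k1"]*(s@s))
    d=np.array(c["rotation"])@np.array([s[0],-s[1],-1]);return np.array(c["origin"]),d
def atz(cam,px,z):
    o,d=ray(cam,px);return o+d*(z-o[2])/d[2]
def proj(cam,p):
    c=get_calibration(cam);q=np.array(c["rotation"]).T@(np.array(p)-c["origin"]);s=np.array([q[0],-q[1]])/-q[2]
    s=s*(1+c["k1"]*(s@s));return (np.array(c["intrinsics"])@[s[0],s[1],1])[:2]
def tri(p1,p2):
    (a,d),(b,e)=ray("top",p1),ray("side",p2)
    t=np.linalg.lstsq(np.c_[d,-e],b-a,rcond=None)[0];P,Q=a+d*t[0],b+e*t[1];return (P+Q)/2,np.linalg.norm(P-Q)
E
python3 - <<'E'
from h import *
for c in("top","side"):
    cv2.imwrite(f"pics/{c}0.png",camera(c)); k=get_calibration(c);print(c,np.round(k["origin"],3),np.round(k["rotation"],3).tolist(),k["k1"],np.round(k["intrinsics"],1).tolist())
    for n in ["printer","cover","spatula","marker","tab","label_roll","sticky_pad","scissors","pencil","clip","tape","dropper","stapler"]:
        for m in masks_of(c,n)[:2]:
            print(n,round(m["p"],2),np.round(m["position"],1),int(m["mask"].sum()),np.round(atz(c,m["position"],0.01),3))
print(sense())
E
```

```text
pics
top [0.328 0.01  1.415] [0.105, -0.114, -1.58] -0.000699934224628302 [[373.8, 0.0, 321.0], [0.0, 373.8, 199.6], [0.0, 0.0, 1.0]]Traceback (most recent call last):
  File "<stdin>", line 6, in <module>
  File "h.py", line 10, in atz
    o,d=ray(cam,px);return o+d*(z-o[2])/d[2]
                                        ~^^^
IndexError: invalid index to scalar variable.
```

Rotation is a rotation vector.

```bash
sed -i 's/np.array(c\["rotation"\])/R.from_rotvec(c["rotation"]).as_matrix()/' h.py
python3 - <<'E'
from h import *
for c in("top","side"):
    cv2.imwrite(f"pics/{c}0.png",camera(c)); k=get_calibration(c);print(c,np.round(k["origin"],3),np.round(k["rotation"],3).tolist(),k["k1"],np.round(k["intrinsics"],1).tolist())
    for n in ["printer","cover","spatula","marker","tab","label_roll","sticky_pad","scissors","pencil","clip","tape","dropper","stapler","blade_tip","latch_slot"]:
        for m in masks_of(c,n)[:2]:
            print(n,round(m["p"],2),np.round(m["position"],1),int(m["mask"].sum()),np.round(atz(c,m["position"],0.01),3))
print(sense())
E
```

```text
top [0.328 0.01  1.415] [0.105, -0.114, -1.58] -0.000699934224628302 [[373.8, 0.0, 321.0], [0.0, 373.8, 199.6], [0.0, 0.0, 1.0]]
printer 0.69 [281.8 181.4] 2670 [0.597 0.15  0.01 ]
printer 0.45 [307.8 237.8] 304 [0.381 0.052 0.01 ]
cover 0.56 [279.6 178.6] 2462 [0.608 0.158 0.01 ]
spatula 0.57 [343.8 208.5] 160 [ 0.49  -0.085  0.01 ]
sticky_pad 0.86 [306.1 239.4] 321 [0.376 0.059 0.01 ]
scissors 0.86 [242.4 247.6] 330 [0.348 0.296 0.01 ]
pencil 0.25 [282.5 181.3] 2662 [0.597 0.147 0.01 ]
tape 0.51 [201.5 165.1] 355 [0.664 0.458 0.01 ]
stapler 0.58 [437.6 199.5] 383 [ 0.521 -0.442  0.01 ]
blade_tip 0.55 [346.9 209.5] 175 [ 0.486 -0.096  0.01 ]
latch_slot 0.73 [280.  179.8] 2703 [0.603 0.157 0.01 ]
latch_slot 0.3 [245.3 246.1] 343 [0.353 0.285 0.01 ]
side [ 0.314 -0.9    0.818] [0.886, -0.109, -0.206] 0.0349220630058462 [[413.8, 0.0, 317.8], [0.0, 413.8, 207.5], [0.0, 0.0, 1.0]]
printer 0.88 [323.  182.4] 3284 [0.592 0.2   0.01 ]
printer 0.33 [275.3 155.8] 337 [0.46 0.4  0.01]
cover 0.92 [328.3 165. ] 2155 [0.635 0.299 0.01 ]
cover 0.69 [305.1 249.1] 362 [ 0.47  -0.098  0.01 ]
spatula 
[... 708 characters left out ...]
33121865,  0.53638768, -0.00441344,  1.53787998,  0.00257001,
        1.06734373, -0.07122598]), 'qd': array([-1.12195431e-04, -3.71828044e-05,  2.44073743e-03,  1.63512771e-03,
       -1.00326609e-03, -4.96465771e-04,  7.78684365e-04]), 'joint_torque': array([ 4.37175950e-04, -5.70892990e+01,  9.90369245e-01, -2.51911265e+01,
       -5.61922858e-02,  1.09681935e-02,  3.27023349e-05]), 'position': array([0.19565321, 0.61984363, 0.24673156]), 'orientation': array([-4.78432821e-01, -3.10494328e+00,  1.98995546e-05]), 'contact_force': array([ 0.41644833, -0.52805392, -0.06676383]), 'ft_torque': array([ 0.03895784,  0.0197789 , -0.01252128]), 'gripper_force': 0.0, 'opening': 0.08819416085160116}
```

View pics/top0.png

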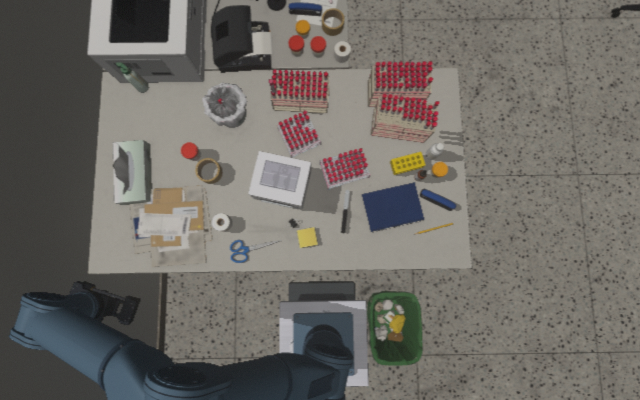

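View pics/side0.png

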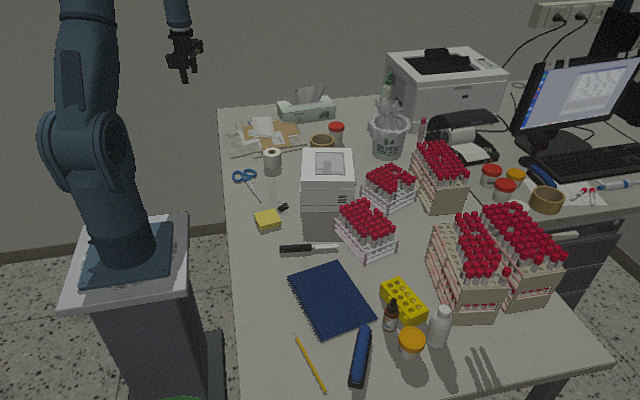

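Top view: printer at (280,180), its front towards the robot (down in the picture), spatula at (346,212) with its blade pointing away from the robot. Side view: printer at (327,190), spatula at (308,247). Next come enlarged crops for the edges.

```bash
python3 - <<'E'
from h import *
t=cv2.imread("pics/top0.png")[145:245,240:360];s=cv2.imread("pics/side0.png")[140:260,265:385]
t=cv2.resize(t,None,fx=4.9,fy=4.9,interpolation=3)[:, :];s=cv2.resize(s,None,fx=4.9,fy=4.9,interpolation=3)
t=cv2.resize(cv2.imread("pics/top0.png")[145:245,240:360],(800*1,667))[:600]
cv2.imwrite("pics/c1.png",t);cv2.imwrite("pics/c2.png",s)
for c,col in(("top",0),("side",0)):
  camera(c)
  for n in("cover","spatula","printer"):
    m=masks_of(c,n)
    if m:
        M=m[0]["mask"].astype(np.uint8);r=cv2.minAreaRect(cv2.findNonZero(M));print(c,n,m[0]["p"],np.round(cv2.boxPoints(r),1).tolist(), cv2.boundingRect(M))
        q=cv2.approxPolyDP(max(cv2.findContours(M,0,2)[0],key=len),3,True);print(q.reshape(-1,2).tolist())
E
```

```text
top cover 0.68 [[248.3000030517578, 195.0], [258.5, 149.39999389648438], [312.1000061035156, 161.39999389648438], [302.0, 206.89999389648438]] (250, 152, 62, 53)
[[260, 152], [250, 194], [301, 204], [311, 163]]
top spatula 0.54 [[341.70001220703125, 231.0], [344.5, 189.8000030517578], [349.5, 190.1999969482422], [346.79998779296875, 231.3000030517578]] (342, 190, 8, 42)
[[347, 190], [342, 231]]
top printer 0.84 [[247.60000610351562, 197.8000030517578], [258.20001220703125, 150.3000030517578], [312.3999938964844, 162.3000030517578], [301.79998779296875, 209.8000030517578]] (250, 152, 61, 56)
[[260, 152], [250, 194], [257, 199], [301, 207], [310, 164]]
side cover 0.95 [[299.0, 147.0], [355.0, 147.0], [355.0, 189.0], [299.0, 189.0]] (299, 147, 57, 43)
[[303, 148], [301, 188], [354, 188], [349, 148]]
side spatula 0.91 [[278.70001220703125, 245.10000610351562], [336.79998779296875, 241.6999969482422], [337.20001220703125, 249.0], [279.1000061035156, 252.5]] (279, 244, 59, 9)
[[279, 251], [337, 245], [280, 245]]
side printer 0.65 [[299.0, 147.0], [355.0, 147.0], [355.0, 211.0], [299.0, 211.0]] (299, 147, 57, 65)
[[304, 147], [299, 177], [301, 210], [337, 211], [353, 199], [351, 150]]
```

View pics/c1.png

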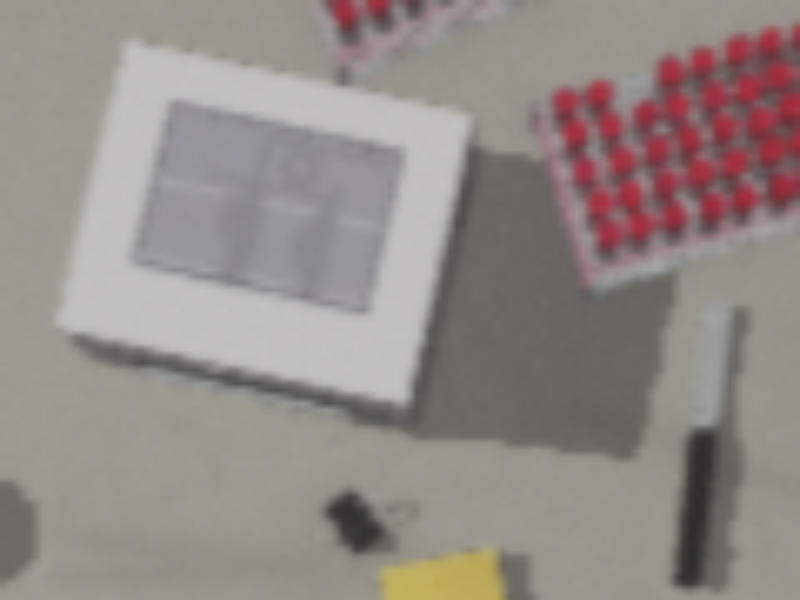

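View pics/c2.png

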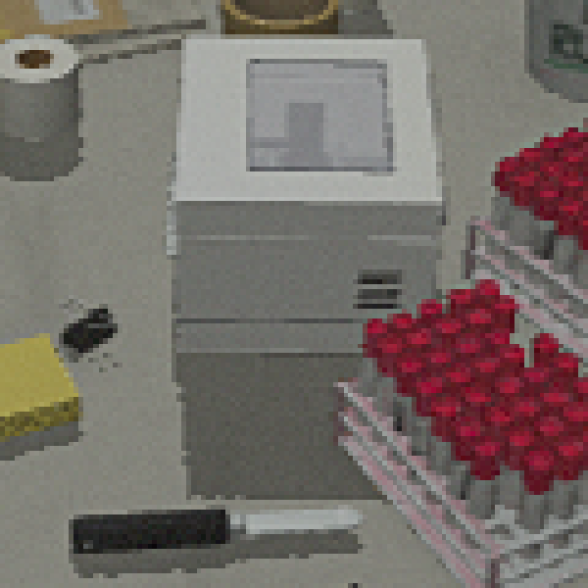

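c1/c2 show the cover's top corners, plus the spatula's rear end at c1 (688,585) and tip at (716,308). Now I'll fit the poses from these.

```bash
cat > fit.py <<'E'
from h import *
from scipy.optimize import least_squares
T=lambda x,y:np.array([240+(x+.5)/6.6667-.5,145+(y+.5)/6.67-.5])
S=lambda x,y:np.array([265+(x+.5)/4.9-.5,140+(y+.5)/4.9-.5])
ob=[("top",T(128,42),(80,95,123)),("top",T(472,115),(80,-95,123)),("top",T(408,407),(-80,-95,123)),("top",T(60,328),(-80,95,123)),
("side",S(183,38),(-80,95,123)),("side",S(425,40),(80,95,123)),("side",S(442,204),(80,-95,123)),("side",S(175,199),(-80,-95,123)),("side",S(188,497),(-80,-95,0))]
def f(p):
    M=R.from_euler("z",p[2]).as_matrix()
    return np.concatenate([proj(c,M@np.array(q)/1e3+[p[0],p[1],0])-o for c,o,q in ob])
r=least_squares(f,[.6,.15,-.2],loss="soft_l1");print("printer",r.x,np.round(f(r.x).reshape(-1,2),1).tolist())
sp=[("top",T(688,585),(-82,0,9)),("top",T(718,306),(84,0,9)),("top",T(702,430),(8,0,18)),("side",S(362,519),(84,0,9)),("side",S(73,532),(-82,0,9)),("side",S(230,527),(8,0,9))]
def g(p):
    M=R.from_euler("z",p[2]).as_matrix()
    return np.concatenate([proj(c,M@np.array(q)/1e3+[p[0],p[1],0])-o for c,o,q in sp])
s=least_squares(g,[.48,-.09,0],loss="soft_l1");print("spat",s.x,np.round(g(s.x).reshape(-1,2),1).tolist())
E
python3 fit.py; python3 -c "
from h import *
for n,p in(('clip',(279.2,206)),('stapler',(362.5,356)),('sticky',(267.5,217.7))):print(n,atz('side',p,.01))
s=sense();print(R.from_rotvec(s['orientation']).as_matrix().round(3))"
```

```text
printer [ 0.58946578  0.14443771 -0.22220042] [[0.3, -0.5], [1.0, -0.5], [0.9, -0.4], [-0.1, 0.1], [-0.1, -0.6], [-0.4, -0.7], [0.3, -0.4], [-0.2, 0.3], [-2.2, -27.9]]
spat [ 0.48109914 -0.0897095  -0.13949067] [[-0.2, 0.2], [0.5, -1.3], [0.7, -0.5], [-0.1, -0.4], [-0.6, 0.2], [-0.2, -0.5]]
clip [0.42929495 0.10575071 0.01      ]
stapler [ 0.52555358 -0.44166753  0.01      ]
sticky [0.38638258 0.05753965 0.01      ]
[[-0.954  0.301  0.   ]
 [ 0.301  0.954 -0.   ]
 [-0.     0.    -1.   ]]
```

```bash
cat > go.py <<'E'
# usage: go.py x y z xtool_angle_deg -> turn needed, and shift in tool axes (after the turn) in units, rows needed
from h import *
import sys
s=sense();p=s["position"];M=R.from_rotvec(s["orientation"]).as_matrix()
a=np.degrees(np.arctan2(M[1,0],M[0,0]))
x,y,z,t=map(float,sys.argv[1:5]);d=np.array([x,y,z])-p
turn=((a-t+180)%360-180)/30
c,n=np.cos(np.radians(t)),np.sin(np.radians(t))
A=np.array([[c,n,0],[n,-c,0],[0,0,-1]]); u=A@d/.2
A0=np.array([[np.cos(np.radians(a)),np.sin(np.radians(a)),0],[np.sin(np.radians(a)),-np.cos(np.radians(a)),0],[0,0,-1]])
print("pos",p.round(4),"ang",round(a,2),"turn",turn.round(3),"shift after turn",u.round(3),"before turn",(A0@d/.2).round(3),"rows",round(np.linalg.norm(d)/.0625,1))
E
python3 go.py .45 .3 .25 162.5; python3 go.py .481 -.09 .2 172
```

```text
pos [0.1957 0.6198 0.2467] ang 162.48 turn -0.001 shift after turn [-1.694 -1.143 -0.016] before turn [-1.694 -1.142 -0.016] rows 6.5
pos [0.1957 0.6198 0.2467] ang 162.48 turn -0.317 shift after turn [-1.907 -3.316  0.234] before turn [-2.429 -2.955  0.234] rows 12.3
```

```bash
python3 -m jog '[{"fingers":0.3,"delta_pos":[-0.25,-0.17,0],"turn":-0.1},{"fingers":0.3,"delta_pos":[-0.25,-0.17,0],"turn":-0.1},{"fingers":0.3,"delta_pos":[-0.25,-0.17,0],"turn":-0.1},{"fingers":0.3,"delta_pos":[-0.25,-0.17,0],"turn":0},{"fingers":0.3,"delta_pos":[-0.25,-0.17,0],"turn":0}]' 40; python3 go.py .481 -.09 .2 172
```

```text
clock: 2.72
position: [0.4054, 0.4002, 0.247]
orientation: [0.233, 3.133, 0.001]
contact_force: [0.9, 0.4, -0.3]
opening: 0.0613
gripper_force: 0.0
pos [0.4054 0.4002 0.247 ] ang 171.49 turn -0.017 shift after turn [-0.716 -2.374  0.235] before turn [-0.737 -2.368  0.235] rows 8.0
```

```bash
python3 -m jog '[{"fingers":0.45,"delta_pos":[-0.08,-0.28,0],"turn":-0.017},{"fingers":0.45,"delta_pos":[-0.08,-0.28,0],"turn":0},{"fingers":0.45,"delta_pos":[-0.08,-0.28,0],"turn":0},{"fingers":0.45,"delta_pos":[-0.08,-0.28,0],"turn":0},{"fingers":0.45,"delta_pos":[-0.08,-0.28,0],"turn":0}]' && python3 -m jog '[{"fingers":0.45,"delta_pos":[-0.08,-0.28,0.05],"turn":0},{"fingers":0.45,"delta_pos":[-0.08,-0.28,0.05],"turn":0},{"fingers":0.45,"delta_pos":[-0.08,-0.28,0.05],"turn":0},{"fingers":0.45,"delta_pos":[0,0,0],"turn":0}]'; python3 go.py .481 -.09 .1 172; python3 go.py .481 -.09 .011 172
```

```text
clock: 3.35
position: [0.4439, 0.1113, 0.2471]
orientation: [0.219, 3.133, 0.001]
contact_force: [0.3, 0.1, 0.4]
opening: 0.0485
gripper_force: 0.0
clock: 3.85
position: [0.4675, -0.0647, 0.2165]
orientation: [-0.232, -3.133, 0.003]
contact_force: [-0.4, 0.9, 0.1]
opening: 0.0483
gripper_force: 0.0
pos [ 0.4675 -0.0647  0.2165] ang 171.53 turn -0.016 shift after turn [-0.084 -0.116  0.582] before turn [-0.085 -0.115  0.582] rows 1.9
pos [ 0.4675 -0.0647  0.2165] ang 171.53 turn -0.016 shift after turn [-0.084 -0.116  1.027] before turn [-0.085 -0.115  1.027] rows 3.3
```

```bash
python3 -m jog '[{"fingers":0.45,"delta_pos":[-0.084,-0.116,0.2],"turn":-0.016},{"fingers":0.45,"delta_pos":[0,0,0.25],"turn":0},{"fingers":0.45,"delta_pos":[0,0,0.25],"turn":0},{"fingers":0.45,"delta_pos":[0,0,0.22],"turn":0},{"fingers":0.45,"delta_pos":[0,0,0.1],"turn":0}]'; python3 go.py .481 -.09 .011 172
```

```text
clock: 4.47
position: [0.4803, -0.0836, 0.0106]
orientation: [-0.204, -3.132, -0.002]
contact_force: [0.2, 1.0, 0.4]
opening: 0.0483
gripper_force: 0.0
pos [ 0.4803 -0.0836  0.0106] ang 172.55 turn 0.018 shift after turn [-0.008 -0.031 -0.002] before turn [-0.008 -0.031 -0.002] rows 0.1
```

```bash
python3 -m jog '[{"fingers":0.45,"delta_pos":[-0.008,-0.031,0],"turn":0.018},{"fingers":0.45,"delta_pos":[0,0,0],"turn":0},{"fingers":1,"delta_pos":[0,0,0],"turn":0},{"fingers":1,"delta_pos":[0,0,0],"turn":0},{"fingers":1,"delta_pos":[0,0,0],"turn":0}]' 58; python3 -m jog '[{"fingers":1,"delta_pos":[0,0,0],"turn":0},{"fingers":1,"delta_pos":[0,0,0],"turn":0},{"fingers":1,"delta_pos":[0,0,-0.25],"turn":0},{"fingers":1,"delta_pos":[0,0,-0.25],"turn":0},{"fingers":1,"delta_pos":[0,0,0],"turn":0}]' ; python3 go.py .481 -.09 .1 172
```

```text
clock: 5.1
position: [0.4823, -0.0915, 0.0131]
orientation: [0.221, 3.133, 0.0]
contact_force: [-0.4, 0.2, 0.1]
opening: 0.0205
gripper_force: 0.0
clock: 5.72
position: [0.4843, -0.0921, 0.1155]
orientation: [0.221, 3.127, -0.0]
contact_force: [0.8, 0.4, -2.2]
opening: 0.0154
gripper_force: 58.0
pos [ 0.4843 -0.0921  0.1155] ang 171.91 turn -0.003 shift after turn [0.018 0.008 0.078] before turn [0.018 0.008 0.078] rows 0.3
```

```bash
python3 -m jog '[{"fingers":1,"delta_pos":[0.1,0,-0.28],"turn":0.05},{"fingers":1,"delta_pos":[0.1,0.2,-0.2],"turn":0.1},{"fingers":1,"delta_pos":[0,0.28,0],"turn":0},{"fingers":1,"delta_pos":[0,0.28,0],"turn":0},{"fingers":1,"delta_pos":[0,0.28,0],"turn":0}]' ; python3 go.py .405 .186 .2 167.3
```

```text
clock: 6.35
position: [0.4853, 0.1195, 0.2075]
orientation: [-0.344, -3.121, 0.001]
contact_force: [0.7, -0.2, -0.9]
opening: 0.0151
gripper_force: 58.0
pos [0.4853 0.1195 0.2075] ang 167.42 turn 0.004 shift after turn [0.465 0.236 0.038] before turn [0.464 0.237 0.038] rows 1.7
```

```bash
python3 go.py .405 .186 .095 167.3
```

```text
pos [0.4853 0.1195 0.2075] ang 167.42 turn 0.004 shift after turn [0.465 0.236 0.563] before turn [0.464 0.237 0.563] rows 2.5
```

```bash
python3 -m jog '[{"fingers":1,"delta_pos":[0.23,0.09,0],"turn":0},{"fingers":1,"delta_pos":[0.23,0.06,0],"turn":0},{"fingers":1,"delta_pos":[0,0,0.25],"turn":0},{"fingers":1,"delta_pos":[0,0,0.25],"turn":0},{"fingers":1,"delta_pos":[0,0,0],"turn":0}]' ; python3 -m jog '[{"fingers":1,"delta_pos":[0,0,0],"turn":0}]'; python3 go.py .41 .185 .094 167.3
python3 - <<'E'
from h import *
a=camera("top");b=camera("side")
for c in("top","side"):
    m=masks_of(c,"spatula"); print(c,[(x["p"],np.round(x["position"],1),int(x["mask"].sum()),cv2.boundingRect(x["mask"].astype(np.uint8))) for x in m[:2]])
im=np.hstack([cv2.resize(a[165:265,240:330],None,fx=4,fy=5,interpolation=3),cv2.resize(b[130:230,265:375],None,fx=4,fy=5,interpolation=3)])
print(im.shape);cv2.imwrite("pics/c3.png",im)
E
```

```text
clock: 6.98
position: [0.3991, 0.1655, 0.1054]
orientation: [-0.343, -3.115, 0.009]
contact_force: [-0.1, 0.7, -0.9]
opening: 0.0151
gripper_force: 58.0
clock: 7.1
position: [0.4029, 0.1671, 0.1094]
orientation: [0.345, 3.122, -0.0]
contact_force: [-0.5, 0.2, -0.0]
opening: 0.0153
gripper_force: 58.0
pos [0.4029 0.1671 0.1094] ang 167.4 turn 0.003 shift after turn [-0.015  0.095  0.077] before turn [-0.015  0.095  0.077] rows 0.4
top [(0.37, array([276.7, 215.3]), 26, (277, 210, 4, 8)), (0.31, array([309.7, 239.1]), 326, (299, 227, 19, 20))]
side [(0.5, array([255.7, 171.1]), 195, (239, 168, 54, 7)), (0.42, array([324.3, 178.3]), 3246, (299, 147, 57, 65))]
(500, 800, 3)
```

View pics/c3.png

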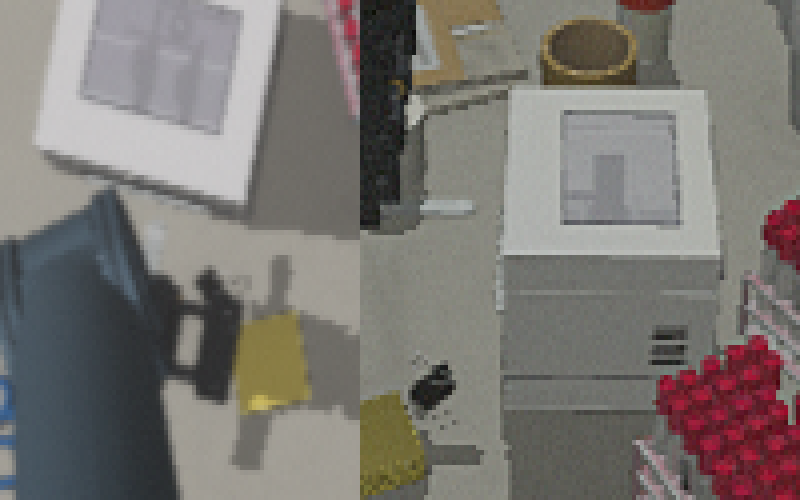

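Left half: blade tip at c3 (157,225), short of the printer front. Right half: blade tip at c3 (473,208), level.

```bash
python3 - <<'E'
from h import *
P,e=tri((278.8,209.6),(292.9,171.2));print(P,e)
s=sense();M=R.from_rotvec(s["orientation"]).as_matrix();t=s["position"];print(t,t-M[:,0]*.084-[0,0,.0035],M[:,0])
q=t-M[:,0]*.084-[0,0,.0035];print(proj("top",q),proj("side",q))
E
```

```text
[0.4808112  0.15076519 0.10277165] 0.005239434484602596
[0.40353206 0.16767276 0.1101679 ] [0.48551345 0.14936929 0.10685464] [-0.97596891  0.21789846 -0.00222312]
[279.13822151 207.39559379] [293.60766529 170.29320355]
```

```bash
python3 -m jog '[{"fingers":1,"delta_pos":[0,0.095,0.04],"turn":0},{"fingers":1,"delta_pos":[0,0,0.036],"turn":0},{"fingers":1,"delta_pos":[0,0,0],"turn":0},{"fingers":1,"delta_pos":[0,0,0],"turn":0}]'; python3 go.py .451 .1756 .0945 167.3
```

```text
clock: 7.8
position: [0.4064, 0.1854, 0.0934]
orientation: [-0.344, -3.122, 0.001]
contact_force: [-0.3, 1.0, -1.1]
opening: 0.0154
gripper_force: 58.0
pos [0.4064 0.1854 0.0934] ang 167.42 turn 0.004 shift after turn [-0.228  0.001 -0.006] before turn [-0.228  0.001 -0.006] rows 0.7
```

```bash
python3 -m jog '[{"fingers":1,"delta_pos":[-0.07,0,-0.004],"turn":0},{"fingers":1,"delta_pos":[-0.05,0,0],"turn":0},{"fingers":1,"delta_pos":[-0.04,0,0],"turn":0},{"fingers":1,"delta_pos":[0,0,0],"turn":0}]'; python3 -m jog '[{"fingers":1,"delta_pos":[-0.03,0,0],"turn":0},{"fingers":1,"delta_pos":[-0.03,0,0],"turn":0},{"fingers":1,"delta_pos":[0,0,0],"turn":0}]';python3 go.py .451 .1756 .0945 167.3
python3 - <<'E'
from h import *
a=camera("top");b=camera("side")
im=np.hstack([cv2.resize(a[165:265,240:330],None,fx=4,fy=5,interpolation=3),cv2.resize(b[130:230,265:375],None,fx=4,fy=5,interpolation=3)])
cv2.imwrite("pics/c4.png",im)
E
```

```text
clock: 8.3
position: [0.4387, 0.1784, 0.0944]
orientation: [0.346, 3.122, 0.0]
contact_force: [-0.1, 1.0, -1.2]
opening: 0.0154
gripper_force: 58.0
clock: 8.68
position: [0.4501, 0.176, 0.0944]
orientation: [0.345, 3.122, 0.0]
contact_force: [0.4, -0.2, 0.0]
opening: 0.0147
gripper_force: 58.0
pos [0.4501 0.176  0.0944] ang 167.4 turn 0.003 shift after turn [-0.005 -0.001 -0.001] before turn [-0.005 -0.001 -0.001] rows 0.0
```

View pics/c4.png

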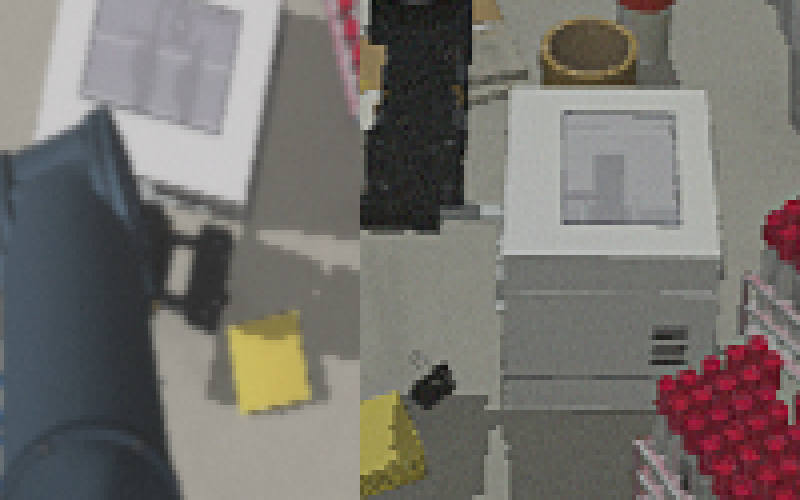

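The blade goes into the front below the cover edge at c4 (500,210), without contact force. Now I'll lift.

```bash
python3 -m jog '[{"fingers":1,"delta_pos":[0,0,-0.04],"turn":0},{"fingers":1,"delta_pos":[0,0,-0.04],"turn":0},{"fingers":1,"delta_pos":[0,0,-0.04],"turn":0},{"fingers":1,"delta_pos":[0,0,0],"turn":0}]'; python3 -m jog '[{"fingers":1,"delta_pos":[0,0,-0.04],"turn":0},{"fingers":1,"delta_pos":[0,0,-0.04],"turn":0},{"fingers":1,"delta_pos":[0,0,-0.04],"turn":0},{"fingers":1,"delta_pos":[0,0,0],"turn":0},{"fingers":1,"delta_pos":[0,0,0],"turn":0}]'
python3 - <<'E'
from h import *
a=camera("top");b=camera("side")
print([(m["p"],cv2.boundingRect(m["mask"].astype(np.uint8))) for m in masks_of("side","cover")])
im=np.hstack([cv2.resize(a[165:265,240:330],None,fx=4,fy=5,interpolation=3),cv2.resize(b[130:230,265:375],None,fx=4,fy=5,interpolation=3)])
cv2.imwrite("pics/c5.png",im)
E
```

```text
clock: 9.28
position: [0.45, 0.1764, 0.1192]
orientation: [0.344, 3.121, 0.001]
contact_force: [0.1, -0.1, -1.3]
opening: 0.0152
gripper_force: 58.0
clock: 9.9
position: [0.4494, 0.1763, 0.1424]
orientation: [0.344, 3.123, 0.0]
contact_force: [0.1, -0.6, -0.7]
opening: 0.0151
gripper_force: 58.0
[(0.59, (303, 136, 55, 53))]
```

View pics/c5.png

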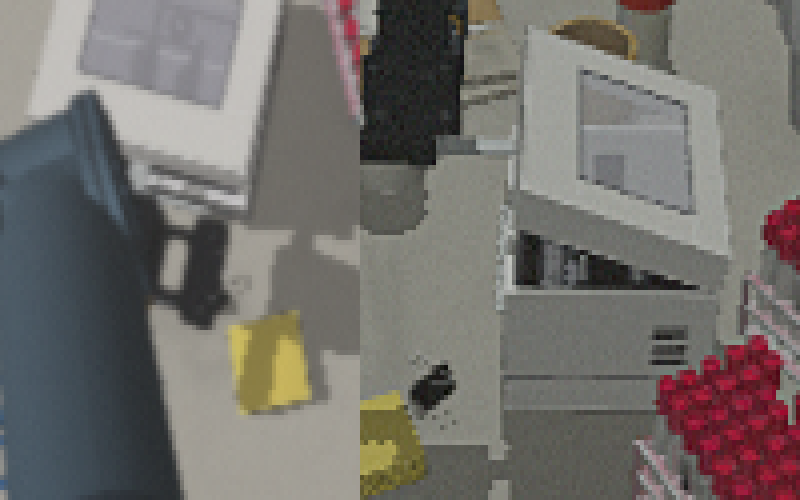

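The cover is up about 0.28 rad on the blade (tip under the lip at c5 (515,143)), with the fingers clear. I'll swing it on along an arc.

```bash
python3 -m jog '[{"fingers":1,"delta_pos":[-0.065,0,-0.085],"turn":0},{"fingers":1,"delta_pos":[-0.065,0,-0.085],"turn":0},{"fingers":1,"delta_pos":[-0.083,0,-0.06],"turn":0},{"fingers":1,"delta_pos":[-0.083,0,-0.06],"turn":0},{"fingers":1,"delta_pos":[0,0,0],"turn":0}]'; python3 -m jog '[{"fingers":1,"delta_pos":[-0.085,0,-0.05],"turn":0},{"fingers":1,"delta_pos":[-0.085,0,-0.05],"turn":0},{"fingers":1,"delta_pos":[0,0,0],"turn":0}]'; python3 go.py .5985 .142 .223 167.3
```

```text
clock: 10.68
position: [0.5084, 0.163, 0.2007]
orientation: [0.346, 3.121, 0.001]
contact_force: [-1.1, -0.3, -1.9]
opening: 0.0153
gripper_force: 58.0
clock: 11.05
position: [0.5406, 0.1558, 0.22]
orientation: [0.345, 3.122, 0.0]
contact_force: [-1.0, 0.9, -1.2]
opening: 0.015
gripper_force: 58.0
pos [0.5406 0.1558 0.22  ] ang 167.4 turn 0.003 shift after turn [-0.298 -0.004 -0.015] before turn [-0.297 -0.004 -0.015] rows 1.0
```

```bash
python3 -m jog '[{"fingers":1,"delta_pos":[-0.095,0,-0.022],"turn":0},{"fingers":1,"delta_pos":[-0.095,0,-0.022],"turn":0},{"fingers":1,"delta_pos":[-0.11,0,0.01],"turn":0},{"fingers":1,"delta_pos":[-0.11,0,0.01],"turn":0},{"fingers":1,"delta_pos":[0,0,0],"turn":0}]'; python3 -m jog '[{"fingers":1,"delta_pos":[0,0,0],"turn":0}]'
python3 - <<'E'
from h import *
a=camera("top");b=camera("side")
im=np.hstack([cv2.resize(a[130:250,240:330],None,fx=4,fy=4,interpolation=3),cv2.resize(b[110:230,265:375],None,fx=4,fy=4,interpolation=3)])
cv2.imwrite("pics/c6.png",im)
E
```

```text
clock: 11.68
position: [0.62, 0.1378, 0.2239]
orientation: [-0.345, -3.121, 0.001]
contact_force: [-1.1, 0.3, -1.6]
opening: 0.0152
gripper_force: 58.0
clock: 11.8
position: [0.6192, 0.1386, 0.2246]
orientation: [-0.343, -3.122, 0.0]
contact_force: [-0.2, -0.8, -0.7]
opening: 0.0154
gripper_force: 58.0
```

View pics/c6.png

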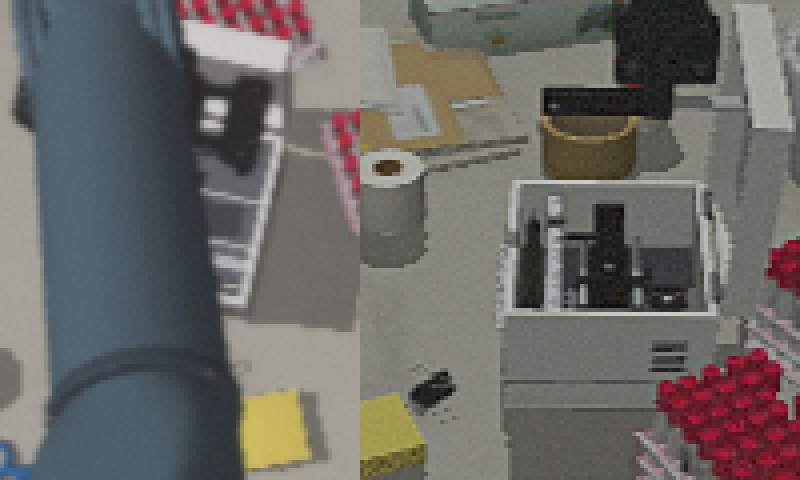

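The cover stands upright, or slightly past, at c6 (760,120), and the open well shows the black tab near (608,220). Backing out now to lay the spatula down where it came from.

```bash
python3 -m jog '[{"fingers":1,"delta_pos":[0.15,0,0],"turn":0},{"fingers":1,"delta_pos":[0.25,0,0],"turn":0},{"fingers":1,"delta_pos":[0.25,0,0],"turn":-0.1},{"fingers":1,"delta_pos":[0,-0.28,0],"turn":-0.06},{"fingers":1,"delta_pos":[0,-0.28,0],"turn":0}]'; python3 -m jog '[{"fingers":1,"delta_pos":[0,-0.28,0],"turn":0},{"fingers":1,"delta_pos":[0,-0.28,0],"turn":0},{"fingers":1,"delta_pos":[0,0,0],"turn":0},{"fingers":1,"delta_pos":[0,0,0],"turn":0}]'; python3 go.py .482 -.091 .015 172
```

```text
clock: 12.52
position: [0.4756, 0.0556, 0.2256]
orientation: [0.206, 3.134, 0.001]
contact_force: [1.0, -1.1, -1.1]
opening: 0.0153
gripper_force: 58.0
clock: 13.02
position: [0.4615, -0.0544, 0.2253]
orientation: [0.212, 3.134, 0.001]
contact_force: [-0.5, 0.5, 0.2]
opening: 0.0154
gripper_force: 58.0
pos [ 0.4615 -0.0544  0.2253] ang 172.25 turn 0.008 shift after turn [-0.127 -0.167  1.052] before turn [-0.126 -0.167  1.052] rows 3.4
```

```bash
python3 -m jog '[{"fingers":1,"delta_pos":[-0.12,-0.165,0.2],"turn":0},{"fingers":1,"delta_pos":[0,0,0.25],"turn":0},{"fingers":1,"delta_pos":[0,0,0.25],"turn":0},{"fingers":1,"delta_pos":[0,0,0.2],"turn":0},{"fingers":1,"delta_pos":[0,0,0],"turn":0}]'; python3 go.py .482 -.091 .0135 172
```

```text
clock: 13.65
position: [0.4791, -0.089, 0.043]
orientation: [-0.208, -3.129, -0.002]
contact_force: [-1.0, 0.9, -0.8]
opening: 0.015
gripper_force: 58.0
pos [ 0.4791 -0.089   0.043 ] ang 172.39 turn 0.013 shift after turn [-0.016 -0.008  0.147] before turn [-0.016 -0.008  0.147] rows 0.5
```

```bash
python3 -m jog '[{"fingers":1,"delta_pos":[0,0,0.1],"turn":0},{"fingers":1,"delta_pos":[0,0,0.025],"turn":0},{"fingers":1,"delta_pos":[0,0,0.01],"turn":0},{"fingers":1,"delta_pos":[0,0,0],"turn":0},{"fingers":1,"delta_pos":[0,0,0],"turn":0}]'; python3 go.py .482 -.091 .0135 172
```

```text
clock: 14.28
position: [0.4814, -0.0912, 0.0188]
orientation: [0.213, 3.133, 0.0]
contact_force: [-0.7, -0.5, -0.7]
opening: 0.0151
gripper_force: 58.0
pos [ 0.4814 -0.0912  0.0188] ang 172.24 turn 0.008 shift after turn [-0.003  0.002  0.026] before turn [-0.003  0.002  0.026] rows 0.1
```

```bash
python3 -m jog '[{"fingers":1,"delta_pos":[0,0,0.014],"turn":0},{"fingers":1,"delta_pos":[0,0,0.008],"turn":0},{"fingers":1,"delta_pos":[0,0,0.005],"turn":0},{"fingers":1,"delta_pos":[0,0,0],"turn":0}]' 10; python3 -m jog '[{"fingers":0.75,"delta_pos":[0,0,0],"turn":0},{"fingers":0.7,"delta_pos":[0,0,0],"turn":0},{"fingers":0.6,"delta_pos":[0,0,0],"turn":0},{"fingers":0.55,"delta_pos":[0,0,0],"turn":0}]'; python3 -m jog '[{"fingers":0.5,"delta_pos":[0,0,-0.1],"turn":0},{"fingers":0.5,"delta_pos":[0,0,-0.25],"turn":0},{"fingers":0.5,"delta_pos":[0,0,-0.28],"turn":0},{"fingers":0.5,"delta_pos":[0,0,-0.28],"turn":0},{"fingers":0.5,"delta_pos":[0,0,0],"turn":0}]'
python3 - <<'E'
from h import *
b=camera("side")
for n in("spatula","tab","marker"):
    m=masks_of("side",n);print(n,[(x["p"],np.round(x["position"],1),cv2.boundingRect(x["mask"].astype(np.uint8))) for x in m[:2]])
a=camera("top")
for n in("spatula","tab","marker","holder"):
    m=masks_of("top",n);print(n,[(x["p"],np.round(x["position"],1),cv2.boundingRect(x["mask"].astype(np.uint8))) for x in m[:2]])
cv2.imwrite("pics/top7.png",a);cv2.imwrite("pics/side7.png",b)
A=cv2.resize(a[150:210,245:315],(560,480)); B=cv2.resize(b[145:205,295:355],(480,480),interpolation=3)
im=np.hstack([A,B[:, :]]);im=cv2.resize(im,(800,370)); C=cv2.resize(b[200:260,265:385],(460,230)) ; im=np.vstack([im,np.hstack([C,np.zeros((230,340,3),np.uint8)])])
cv2.imwrite("pics/c7.png",im)
E
```

```text
clock: 14.78
position: [0.4809, -0.0913, 0.013]
orientation: [-0.213, -3.134, -0.0]
contact_force: [-0.6, 0.9, 5.2]
opening: 0.0158
gripper_force: 10.0
clock: 15.28
position: [0.4809, -0.0913, 0.0127]
orientation: [-0.213, -3.134, 0.0]
contact_force: [-0.2, 0.1, -0.2]
opening: 0.0395
gripper_force: 0.0
clock: 15.9
position: [0.4836, -0.0917, 0.1986]
orientation: [0.213, 3.126, 0.001]
contact_force: [0.2, -1.1, -0.4]
opening: 0.0442
gripper_force: 0.0
spatula [(0.76, array([300.5, 248.9]), (278, 244, 60, 9)), (0.6, array([265.8, 217.2]), (255, 208, 27, 22))]
tab [(0.62, array([327.4, 168.6]), (322, 161, 13, 20))]
marker [(0.23, array([346.7, 173.2]), (301, 111, 72, 101))]
spatula []
tab [(0.5, array([277. , 178.2]), (273, 167, 8, 21))]
marker [(0.35, array([439.8, 202.7]), (420, 189, 37, 23))]
holder [(0.75, array([281.7, 169.8]), (250, 128, 63, 81)), (0.71, array([439.4, 200.6]), (420, 189, 37, 23))]
```

View pics/c7.png

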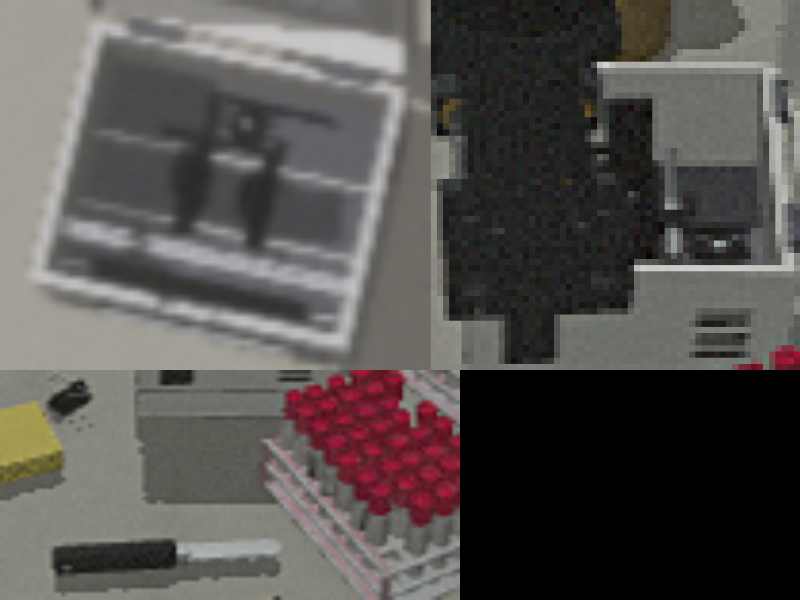

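Spatula lies flat at the lower left. In the top crop the scale bar runs at row ~240, with a dark gap, presumably the marker, at about (137,240). The left holder is at (190,190). I'll rectify to the printer frame.

```bash
cat > rect.py <<'E'
from h import *
P0=(0.58947,0.14444,-0.2222)
def rect(cam,img,z,k=4,xr=(-90,90),yr=(-100,100),P=P0):
    M=R.from_euler("z",P[2]).as_matrix()
    X=np.arange(xr[1],xr[0],-1/k);Y=np.arange(yr[1],yr[0],-1/k) # rows: x downwards to front, cols: +y left
    c=get_calibration(cam);g=np.stack(np.meshgrid(X,Y,indexing="ij"),-1)/1e3
    w=np.concatenate([g,np.full(g.shape[:2]+(1,),z)],-1)@M.T+[P[0],P[1],0]
    q=(w-c["origin"])@R.from_rotvec(c["rotation"]).as_matrix();s=np.stack([q[...,0],-q[...,1]],-1)/-q[...,2:]
    s=s*(1+c["k1"]*(s**2).sum(-1,keepdims=True));K=np.array(c["intrinsics"])
    m=(s*[K[0,0],K[1,1]]+K[:2,2]).astype(np.float32)
    return cv2.remap(img,m[...,0],m[...,1],cv2.INTER_CUBIC),X,Y
E
python3 - <<'E'
from rect import *
a=cv2.imread("pics/top7.png");r,X,Y=rect("top",a,.09)
cv2.imwrite("pics/r7.png",cv2.resize(r[:, :],(800,720))[100:700])
g=r.mean(2)
for xb in(-50,-46,-43,-40,-36,-32):
    i=np.argmin(abs(X-xb));p=g[i-3:i+4].mean(0);print(xb,[int(p[np.argmin(abs(Y-y))]) for y in range(84,-84,-4)])
print(list(range(84,-84,-4)))
E
```

```text
-50 [105, 115, 125, 127, 123, 116, 121, 135, 127, 102, 85, 86, 101, 116, 123, 132, 129, 122, 127, 140, 143, 133, 127, 134, 136, 133, 126, 129, 141, 137, 127, 136, 145, 140, 132, 130, 143, 147, 136, 135, 145, 143]
-46 [140, 164, 168, 170, 184, 176, 170, 172, 170, 156, 131, 110, 129, 168, 177, 170, 171, 180, 177, 176, 173, 180, 179, 174, 173, 176, 180, 167, 165, 182, 173, 169, 174, 169, 169, 173, 178, 178, 178, 181, 178, 178]
-43 [137, 171, 179, 175, 179, 168, 162, 167, 153, 126, 108, 108, 129, 157, 177, 179, 173, 169, 169, 180, 171, 168, 169, 166, 172, 167, 172, 165, 164, 176, 154, 144, 171, 167, 151, 158, 175, 175, 168, 173, 168, 178]
-40 [132, 140, 147, 159, 163, 148, 133, 148, 161, 127, 89, 97, 129, 146, 148, 148, 159, 160, 152, 152, 153, 150, 135, 128, 147, 155, 147, 134, 135, 157, 152, 127, 136, 153, 148, 142, 140, 150, 157, 146, 137, 148]
-36 [91, 90, 81, 82, 91, 93, 88, 81, 87, 86, 77, 76, 83, 89, 90, 80, 80, 96, 104, 100, 93, 101, 102, 98, 99, 103, 95, 88, 81, 93, 101, 88, 90, 103, 106, 106, 101, 99, 106, 106, 104, 111]
-32 [82, 83, 82, 86, 85, 80, 83, 84, 88, 83, 80, 88, 92, 88, 84, 66, 49, 51, 72, 96, 105, 105, 108, 113, 117, 113, 72, 51, 62, 93, 104, 99, 109, 125, 121, 113, 112, 118, 123, 111, 108, 130]
[84, 80, 76, 72, 68, 64, 60, 56, 52, 48, 44, 40, 36, 32, 28, 24, 20, 16, 12, 8, 4, 0, -4, -8, -12, -16, -20, -24, -28, -32, -36, -40, -44, -48, -52, -56, -60, -64, -68, -72, -76, -80]
```

View pics/r7.png

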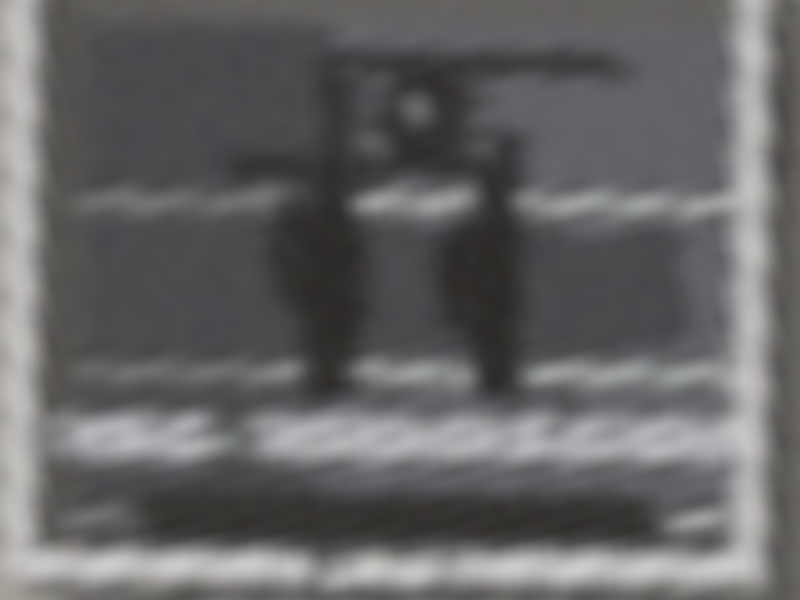

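The rectified crop shows the rim, the scale bar, and the marker gap at col ~232 (y≈42 in this frame, which appears shifted ~+3). I've used all 10 views, so from here I work from numbers. I'll move the arm behind the printer's left side to clear the side view.

```bash
python3 -m jog '[{"fingers":0.5,"delta_pos":[0.02,0.28,-0.06],"turn":0.05},{"fingers":0.5,"delta_pos":[0.02,0.28,-0.06],"turn":0.1},{"fingers":0.5,"delta_pos":[0.02,0.28,-0.06],"turn":0},{"fingers":0.5,"delta_pos":[0.02,0.28,-0.06],"turn":0},{"fingers":0.5,"delta_pos":[0.02,0.28,0],"turn":0}]'; python3 -m jog '[{"fingers":0.5,"delta_pos":[0.02,0.28,0],"turn":0},{"fingers":0.5,"delta_pos":[0,0.28,0],"turn":0},{"fingers":0.5,"delta_pos":[0,0.28,0],"turn":0},{"fingers":0.5,"delta_pos":[0,0,0],"turn":0}]'
python3 - <<'E'
from h import *
from scipy.optimize import least_squares
b=np.mean([camera("side").astype(float) for _ in range(5)],0).astype(np.float32);np.save("side8.npy",b)
for n in("tab","pointer","mark","marker","holder"):
    m=masks_of("side",n);print(n,[(round(x["p"],2),np.round(x["position"],1),cv2.boundingRect(x["mask"].astype(np.uint8))) for x in m[:2]])
g=b.mean(2)
np.set_printoptions(linewidth=250)
print("cols 300..356");print("    ",np.arange(300,357))
for r in range(150,192): print(r,g[r,300:357].astype(int))
E
python3 go.py .6 .16 .25 167.3
```

```text
clock: 16.98
position: [0.5142, 0.1893, 0.2434]
orientation: [0.336, 3.122, 0.001]
contact_force: [0.8, -0.3, 0.6]
opening: 0.0442
gripper_force: 0.0
clock: 17.48
position: [0.5439, 0.3578, 0.2412]
orientation: [-0.325, -3.123, -0.002]
contact_force: [-1.0, -0.8, 0.0]
opening: 0.0438
gripper_force: 0.0
tab [(0.7, array([327.9, 169.3]), (319, 160, 25, 23))]
pointer [(0.66, array([330.1, 170.2]), (321, 160, 22, 23))]
mark [(0.5, array([267.4, 221.1]), (254, 208, 27, 23))]
marker []
holder [(0.64, array([275.9, 154.8]), (263, 147, 18, 22)), (0.55, array([325.4, 170.3]), (322, 162, 10, 16))]
cols 300..356
     [300 301 302 303 304 305 306 307 308 309 310 311 312 313 314 315 316 317 318 319 320 321 322 323 324 325 326 327 328 329 330 331 332 333 334 335 336 337 338 339 340 341 342 343 344 345 346 347 348 349 350 351 352 353 354 355 356]
150 [129 129 127 129 129 128 131 129 130 138  90  55  63  67  68  68  70  71  70  71  70  71  69  67  66  64  62  64  61  60  59  56  50  49  82  92  89  88  89  89  88  87  83  85  81 125 134 131 130 132 132 131 114 106 109 109 110]
151 [129 128 129 127 1
[... 9004 characters left out ...]
05 107 108 108 106 107 109 109 110 110 109 110 109 109 118 119 120 121 121 120 120 124 119 128 108]
190 [ 95 107 111 108 110 109 109 109 107 109 108 108 109 110 107 110 110 108 108 107 107 107 106 107 107 106 107 106 107 108 106 104 107 106 105 108 106 105 106 106 106 107 106 106 105 106 104 105 105 105 105 106 104 106 113 127 130]
191 [ 94 106 108 109 110 109 110 109 110 109 109 110 107 109 109 107 110 109 110 109 108 109 108 107 108 109 108 109 108 108 109 109 108 109 108 110 108 111 109 108 108 107 108 110 108 108 108 108 109 108 107 108 108 108 103 122 133]
pos [0.5455 0.3517 0.243 ] ang 167.68 turn 0.013 shift after turn [-0.476 -0.875 -0.035] before turn [-0.471 -0.878 -0.035] rows 3.2
```

```bash
cat > m.py <<'E'
from h import *
from scipy.optimize import least_squares,brentq
def W(p,q): return R.from_euler("z",p[2]).as_matrix()@np.array(q)/1e3+[p[0],p[1],0]
old=[.58947,.14444,-.2222]
# side: rim mid rows at cols 325 (left), 330(right), outer edges cols
def f(p,v=0):
    x=p[:3];dc,dr=p[3:5]
    def pr(q): return proj("side",W(x,q))+[dc,dr]
    L=pr((0,91,95));L1=pr((-60,91,95));L2=pr((50,91,95));Rm=pr((0,-91,95));R1=pr((-60,-91,95));R2=pr((60,-91,95))
    return np.array([L[1]-155.05,L1[1]-155.05,L2[1]-155.1,Rm[1]-188,R1[1]-187.95,R2[1]-188.0,pr((-80,-95,95))[0]-300.4,pr((80,-95,95))[0]-353.4,pr((-80,95,95))[0]-302.6,pr((80,95,95))[0]-350.6,dc*.5,dr*.5])
r=least_squares(f,old+[0,0]);print("pose",r.x,"res",f(r.x).round(2))
p=r.x[:3];o=r.x[3:]
row=lambda q:(proj("side",W(p,q))+o)
ptr=brentq(lambda y:row((-34,y,90))[1]-168.8,-50,80)
mk=brentq(lambda y:row((-43,y-4.5,88))[1]-165.5,-50,80)
print("pointer y",ptr,row((-34,ptr,90)),"marker y",mk,row((-43,mk,90)),"rows/mm",(row((-34,10,90))-row((-34,20,90)))/10)
for x in(-5,0,5): print("tab top back-left/right",row((x-12,25,118)),row((x+12,25,118)),row((x,15,118)))
E
python3 m.py
```

```text
pose [ 0.58925807  0.14481135 -0.23464166  0.06648158  0.27649572] res [ 0.15 -0.08  0.29 -0.16 -0.37  0.1  -0.56  0.7  -0.29  0.13  0.03  0.14]
pointer y 17.080008946331557 [315.91465586 168.8       ] marker y 43.45006510354126 [313.22130411 164.20705161] rows/mm [-0.004051    0.17592674]
tab top back-left/right [321.41840985 159.99589932] [329.06526067 160.09240992] [325.25656261 161.77344401]
tab top back-left/right [323.01143668 160.01609886] [330.65847991 160.11237438] [326.85921004 161.79366208]
tab top back-left/right [324.60449421 160.03624931] [332.25175357 160.13229004] [328.46190066 161.81383241]
```

```bash
python3 - <<'E'
from rect import *
a=cv2.imread("pics/top7.png")
r,X,Y=rect("top",a,.095);g=r.mean(2)
for xb in(-60,-55,-25,-10,0,10,30):
    i=np.argmin(abs(X-xb));p=g[i-6:i+7].mean(0)
    o=[]
    for lo,hi in((82,104),(-104,-82)):
        s=(Y>lo)&(Y<hi);w=np.clip(p[s]-p[s].max()*.6,0,None);o.append((w*Y[s]).sum()/w.sum())
    print("walls x",xb,np.round(o,1),"mid",round(sum(o)/2,2))
r,X,Y=rect("top",a,.092);g=r.mean(2)
i=np.argmin(abs(X+44));p=g[i-14:i+15].mean(0);s=(Y>28)&(Y<58);w=np.clip(165-p[s],0,None);print("marker dip",(w*Y[s]).sum()/w.sum(),[(y,int(p[np.argmin(abs(Y-y))])) for y in range(60,26,-2)])
r,X,Y=rect("top",a,.09);g=r.mean(2)
for xb in(-38,-36,-34,-32,-30,-28,-24):
    i=np.argmin(abs(X-xb));p=g[i-2:i+3].mean(0);s=(Y>4)&(Y<34);w=np.clip(75-p[s],0,None);print(xb,"dark",(w*Y[s]).sum()/max(w.sum(),1),int(p[s].min()))
r,X,Y=rect("top",a,.118);g=r.mean(2)
for xb in(-10,-5,0,5,10,15,20):
    i=np.argmin(abs(X-xb));p=g[i-2:i+3].mean(0);print(xb,[int(p[np.argmin(abs(Y-y))]) for y in range(44,0,-3)])
E
```

```text
walls x -60 [ 95.3 -87.3] mid 4.01
walls x -55 [ 94.7 -87.1] mid 3.8
walls x -25 [ 94.7 -87.3] mid 3.7
walls x -10 [ 94.6 -87.5] mid 3.59
walls x 0 [ 95.2 -88.1] mid 3.55
walls x 10 [ 94.9 -87.5] mid 3.7
walls x 30 [ 95. -88.] mid 3.52
marker dip 41.24851103561175 [(60, 160), (58, 163), (56, 167), (54, 168), (52, 163), (50, 155), (48, 140), (46, 127), (44, 114), (42, 108), (40, 107), (38, 113), (36, 127), (34, 146), (32, 159), (30, 168), (28, 173)]
-38 dark 0.0 108
-36 dark 0.0 78
-34 dark 19.603682694039257 61
-32 dark 18.51614676377628 47
-30 dark 18.414374952388208 46
-28 dark 18.499620745235617 47
-24 dark 17.759869834837595 47
-10 [74, 73, 73, 76, 75, 69, 58, 49, 45, 44, 42, 44, 48, 57, 69]
-5 [75, 74, 75, 75, 73, 65, 53, 49, 47, 45, 43, 42, 45, 56, 68]
0 [77, 75, 75, 75, 74, 66, 55, 50, 45, 43, 42, 44, 47, 57, 69]
5 [84, 84, 79, 79, 79, 74, 61, 49, 47, 47, 43, 44, 59, 78, 89]
10 [98, 104, 109, 111, 114, 111, 93, 73, 63, 56, 48, 51, 84, 128, 153]
15 [79, 76, 70, 64, 67, 74, 71, 67, 60, 54, 49, 49, 55, 60, 65]
20 [73, 70, 65, 59, 57, 56, 56, 57, 59, 57, 52, 52, 59, 64, 69]
```

```bash
python3 -m jog '[{"fingers":0.5,"delta_pos":[-0.11,-0.25,0],"turn":0.01},{"fingers":0.5,"delta_pos":[-0.11,-0.25,0],"turn":0},{"fingers":0.5,"delta_pos":[-0.11,-0.25,0],"turn":0},{"fingers":0.5,"delta_pos":[0,0,0],"turn":0},{"fingers":0.5,"delta_pos":[0,0,0],"turn":0}]'; python3 go.py .594 .166 .104 167
```

```text
clock: 18.6
position: [0.5773, 0.1923, 0.2429]
orientation: [-0.344, -3.123, -0.001]
contact_force: [-0.1, 0.4, -0.4]
opening: 0.0439
gripper_force: 0.0
pos [0.5773 0.1923 0.2429] ang 167.43 turn 0.014 shift after turn [-0.111 -0.109  0.694] before turn [-0.11  -0.11   0.694] rows 2.3
```

```bash
python3 -m jog '[{"fingers":0.5,"delta_pos":[-0.11,-0.11,0],"turn":0.014},{"fingers":0.5,"delta_pos":[0,0,0.2],"turn":0},{"fingers":0.5,"delta_pos":[0,0,0.2],"turn":0},{"fingers":0.5,"delta_pos":[0,0,0],"turn":0},{"fingers":0.5,"delta_pos":[0,0,0],"turn":0}]'; python3 go.py .594 .166 .104 167
```

```text
clock: 19.23
position: [0.5948, 0.1668, 0.1641]
orientation: [0.353, 3.12, 0.002]
contact_force: [-0.3, 0.3, -0.1]
opening: 0.0441
gripper_force: 0.0
pos [0.5948 0.1668 0.1641] ang 167.1 turn 0.003 shift after turn [ 0.003 -0.005  0.3  ] before turn [ 0.003 -0.005  0.3  ] rows 1.0
```

```bash
python3 -m jog '[{"fingers":0.5,"delta_pos":[0,0,0.12],"turn":0},{"fingers":0.5,"delta_pos":[0,0,0.1],"turn":0},{"fingers":0.5,"delta_pos":[0,0,0.08],"turn":0},{"fingers":0.5,"delta_pos":[0,0,0],"turn":0},{"fingers":0.5,"delta_pos":[0,0,0],"turn":0}]' 5; python3 -m jog '[{"fingers":0.65,"delta_pos":[0,0,0],"turn":0},{"fingers":0.75,"delta_pos":[0,0,0],"turn":0},{"fingers":0.8,"delta_pos":[0,0,0],"turn":0},{"fingers":0.82,"delta_pos":[0,0,0],"turn":0}]'
```

```text
clock: 19.85
position: [0.5946, 0.1655, 0.1033]
orientation: [0.355, 3.121, 0.0]
contact_force: [0.4, -0.2, 0.8]
opening: 0.0439
gripper_force: 0.0
clock: 20.35
position: [0.5942, 0.1654, 0.1028]
orientation: [0.355, 3.121, 0.0]
contact_force: [-0.1, 0.4, 0.2]
opening: 0.0158
gripper_force: 0.0
```

```bash
python3 -m jog '[{"fingers":0.85,"delta_pos":[0,0,0],"turn":0},{"fingers":0.88,"delta_pos":[0,0,0],"turn":0},{"fingers":1,"delta_pos":[0,0,0],"turn":0},{"fingers":1,"delta_pos":[0,0,0],"turn":0},{"fingers":1,"delta_pos":[0,0,0],"turn":0}]' 5;  python3 -c "
from h import *
print(sense()['position'],sense()['contact_force'])
b=np.mean([camera('side').astype(float) for _ in range(4)],0);g=b.mean(2);np.set_printoptions(linewidth=200)
print(np.arange(308,326))
for r in range(158,173):print(r,g[r,308:326].astype(int))
print(sense()['position'],sense()['contact_force'])"
```

```text
clock: 20.98
position: [0.5942, 0.1659, 0.1028]
orientation: [0.355, 3.121, 0.001]
contact_force: [1.1, 1.8, -1.3]
opening: 0.0101
gripper_force: 5.0
[0.59421786 0.16588226 0.10275141] [ 1.11654974  1.84759607 -1.34478276]
[308 309 310 311 312 313 314 315 316 317 318 319 320 321 322 323 324 325]
158 [109 111 109 108  97  93  96  97  79  43  34  35  34  36  38  34  37  36]
159 [111 108 108 105 166 180 154 114  80  44  33  32  35  32  32  37  35  38]
160 [111 112 108 103 163 150 138 111  79  45  33  37  55  48  37  35  37  36]
161 [106 109 108 101 165 175 178 130  74  46  32  42  53  77  47  38  36  35]
162 [ 92 103 112 102 164 177 181 129  73  45  32  29  39  34  33  34  35  40]
163 [ 88 106 113  84 151 174 135  99  80  46  33  33  40  39  32  31  34  36]
164 [ 67 108 116  95  94  96  98  83  63  33  17  25  36  30  21  27  34  38]
165 [ 31  61 109  89  45  31  45  44  80 113 122 121 121 121 126  81  37  33]
166 [ 33  20 106  83  74  76  79  87 110 116 114 116 114 113 123  79  31  34]
167 [ 37  19 103  78 166 187 161 107 102 119 121 121 121 122 126  79  34  33]
168 [ 35  41 105 103 166 180 184 134  77  57  49  40  45  46  63  56  38  36]
169 [ 34  38 103 103 165 150 110  74  39  19  18  20  17  23  24  24  26  30]
170 [ 39  39 107 105 164 148 139 105  84  91  96  92  86  60  91  73  33  29]
171 [ 34  31  75 106 167 177 183 123  77  90  90  81 100  79  55  40  29  31]
172 [ 38  35  45  66 162 152 143  91  51  57  56  59  95  69  38  26  27  28]
[0.59421527 0.16585445 0.10273124] [ 0.575807    2.40100008 -1.11553651]
```

```bash
python3 -m jog '[{"fingers":1,"delta_pos":[0,0,0],"turn":0},{"fingers":1,"delta_pos":[0,0.03,0],"turn":0},{"fingers":1,"delta_pos":[0,0.03,0],"turn":0},{"fingers":1,"delta_pos":[0,0.03,0],"turn":0},{"fingers":1,"delta_pos":[0,0.028,0],"turn":0}]' 30; python3 -m jog '[{"fingers":1,"delta_pos":[0,0,0],"turn":0},{"fingers":1,"delta_pos":[0,0,0],"turn":0},{"fingers":1,"delta_pos":[0,0,0],"turn":0}]' ;  python3 -c "
from h import *
p=sense()['position'];print(p,sense()['contact_force'],np.linalg.norm((p-[.5942,.1659,.1028])[:2]))
b=np.mean([camera('side').astype(float) for _ in range(4)],0);g=b.mean(2);np.set_printoptions(linewidth=200)
print(np.arange(308,330))
for r in range(156,173):print(r,g[r,308:330].astype(int))
"
```

```text
clock: 21.8
position: [0.5991, 0.1866, 0.1027]
orientation: [-0.357, -3.12, 0.005]
contact_force: [-3.7, -5.0, 4.4]
opening: 0.0095
gripper_force: 30.0
clock: 22.18
position: [0.5991, 0.1865, 0.1027]
orientation: [-0.357, -3.12, 0.004]
contact_force: [-2.9, -5.5, 4.9]
opening: 0.01
gripper_force: 30.0
[0.59908532 0.1864866  0.10268298] [-2.90663336 -5.46536728  4.92138705] 0.02115832161882131
[308 309 310 311 312 313 314 315 316 317 318 319 320 321 322 323 324 325 326 327 328 329]
156 [104 104 104 108 107 105 107 125  92  40  30  37  51  44  39  37  33  36  35  34  33  37]
157 [105 106 108 108 106 107 109 113  85  41  30  42  54  48  40  37  31  36  31  34  36  36]
158 [110 110 109 109  96  95  97  97  80  44  32  32  36  35  36  32  34  32  38  34  33  33]
159 [111 110 108 105 166 180 154 112  77  41  25  33  43  36  28  34  35  37  37  36  35  37]
160 [110 111 108 104 163 150 139 111  71  34  20  23  38  30  23  23  35  32  34  36  34  37]
161 [104 112 109 104 163 175 177 127 105 119 121 121 121 122 126  82  34  32  35  34  32  29]
162 [ 92 106 109 104 166 176 181 123 101 113 113 1
[... 283 characters left out ...]
5  19  22  25  29  37  37  36  38  38  30]
166 [ 35  23 107  85  72  79  80  84  87  53  31  35  33  39  38  33  22  32  29  31  27  22]
167 [ 36  27 103  76 167 186 161 106 107 116 119 121 123 125  97  46  25  28  31  24  32  23]
168 [ 39  37 104 105 165 179 184 125 102 114 111 113 110 121  78  33  28  34  29  33  30  30]
169 [ 34  40 101 103 165 148 107  80 100 112 111 105 101  82  52  33  32  24  32  31  31  34]
170 [ 39  40 106 104 166 148 136 101 104 115 116  96  97  82  45  28  28  29  29  34  28  29]
171 [ 34  32  77 108 168 176 184 120  75  86  88  78  96  79  42  30  31  27  27  29  30  31]
172 [ 38  35  48  64 162 152 145  92  46  56  57  58  96  69  33  28  30  36 102  83  40  30]
```

```bash
python3 -m jog '[{"fingers":1,"delta_pos":[0,0.007,0],"turn":0},{"fingers":1,"delta_pos":[0,0,0],"turn":0},{"fingers":1,"delta_pos":[0,0,0],"turn":0},{"fingers":1,"delta_pos":[0,0,0],"turn":0}]' ;  python3 -c "
from h import *
p=sense()['position'];print(p,sense()['contact_force'],np.linalg.norm((p-[.5942,.1659,.1028])[:2]))
b=np.mean([camera('side').astype(float) for _ in range(6)],0);g=b.mean(2);np.set_printoptions(linewidth=200)
print(np.arange(308,330))
for r in range(160,170):print(r,g[r,308:330].astype(int))
a=camera('top');h=a.mean(2);o=cv2.imread('pics/top7.png').mean(2)
print(np.arange(260,284))
for r in range(183,196):print(r,o[r,260:284].astype(int));
print()
for r in range(183,196):print(r,h[r,260:284].astype(int));
"
```

```text
clock: 22.88
position: [0.5994, 0.1878, 0.1027]
orientation: [-0.357, -3.12, 0.004]
contact_force: [-2.7, -6.3, 4.5]
opening: 0.0097
gripper_force: 30.0
[0.59938357 0.18777987 0.10269174] [-2.67813646 -6.27073844  4.52399778] 0.022485507025252448
[308 309 310 311 312 313 314 315 316 317 318 319 320 321 322 323 324 325 326 327 328 329]
160 [112 111 108 103 163 150 137 108  90  59  41  42  44  44  44  34  33  34  37  38  36  30]
161 [107 110 109 101 163 174 177 125 105 116 117 119 119 122 125  80  35  31  32  33  33  33]
162 [ 92 105 110 104 165 177 180 124  99 113 114 114 113 114 121  76  37  36  36  35  34  29]
163 [ 89 107 113  83 153 174 133  94 109 117 119 118 117 120 125  79  34  32  35  34  35  31]
164 [ 67 108 118  95  95  97  97  85  82  77  65  67  66  65  68  56  37  33  34  35  31  35]
165 [ 27  59 109  85  42  31  48  44  28  21  16  20  19  22  20  27  33  32  36  36  32  29]
166 [ 33  25 105  85  75  79  80  87  90  70  58  62  60  62  66  44  28  28  31  29  24  23]
167 [ 35  25 103  75 165 185 162 105 104 117 117 118 120 123  95  46  25  28  27  33  30  32]
168 [ 38  4
[... 2155 characters left out ...]
5 114 128]
189 [ 64  61  58  58  55  53  52  51  53  52  48  52  88 144 163 151 136 118 107 106 103 102 103 100]
190 [ 64  62  60  56  56  54  53  51  50  51  50  54  92 151 172 170 178 175 165 146 121 109 107 102]
191 [ 63  62  60  58  56  54  53  53  52  51  51  50  78 142 177 182 183 174 171 176 165 162 172 162]
192 [ 66  61  59  59  57  54  55  53  51  51  50  51  60  85 113 135 158 172 180 181 181 179 173 171]
193 [ 64  61  60  60  57  55  54  52  51  52  51  50  52  76  97 107 114 115 112 122 141 160 171 178]
194 [ 65  63  61  58  58  55  54  54  53  52  50  49  52  70  82  92  99  98  99 100 100 102 104 114]
195 [64 64 59 57 55 55 54 54 52 52 51 50 48 51 55 58 62 64 73 82 90 97 98 99]
```

The pointer tip (side row 165.0) lines up with the marker's point (row 165.0). The marker hasn't moved and the grip is steady, so I'm handing in.

```bash
python3 -c "
from h import *
print(finish_job())"
```

```text
the job is handed in; nothing more can be done
None
```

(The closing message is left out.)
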